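# Tuck a wafer carrier under the hold-down arm of a loading nest

### The arm

A 6-joint arm with a two-finger parallel gripper is mounted at the origin on the work surface. World frame = base frame: x ahead of the robot, y to its left, z up, the work surface at z = 0. Lengths are in m, angles in rad, forces in N, time in s.
With the tool pointing down it reaches from about 0.325 to 0.9 m from the base axis. Payload 3.5 kg.
Tool frame: the origin (TCP) lies on the centre line of the jaws, within the pads' length; the fingertips stand 8 mm ahead of it and the grasp point (between the pads) lies 11 mm behind it (manip.tip_extent is the distance from the TCP to the fingertips, in m); z points along the fingers, y is the direction in which the jaws open and shut (so a half turn about z gives the same grasp; the last joint's range is limited). The gripper opens to 85 mm and grips with 20 to 120 N. Pads are 22 mm wide; open, the fingers measure 114 mm over their backs; the gripper's body (76 mm by 85 mm) begins 54 mm behind the grasp point. The pads swing forward as they close: fully open they stand 13 mm farther back than shut.
Start: joints at [1.142, 0.276, -0.026, 1.268, 0, 1.467], TCP at [0.2, 0.592, 0.239] pointing down, gripper open.
Joint ranges: [-3.12, 3.12], [-0.85, 1.88], [-1.08, 1.24], [-1.95, 2.15], [-1.57, 1.53], [-3.14, 3.14]. Speed limits (rad/s): [2.57, 2.57, 3.14, 3.14, 3.14, 3.14].

### API

Orientations are given as a unit quaternion [w, x, y, z].
In Python, from station import readout, viewer, manip gives the robot as it stands.
- The arm moves only by the tool arm_command, never from a script. Its argument "series" is a list of rows, each a list of 6 numbers: the shift along the tool's x, y, z in m, then the turn, a rotation vector about the tool's x, y, z in degrees. In form: [[dx, dy, dz, rx, ry, rz], ...]. A call has 1 to 12 rows; each row shifts and turns the pose as measured when the row begins, along the tool's axes as they then stand; what a row does not reach is not made up. A row lasts 1/12 s, in which the tool goes at most 41.7 mm and 7.16 degrees, less where a joint would pass 70% of its speed; a pose out of reach is approached as far as the arm can. A call with a gripper value outside its range is refused whole. "fingers" is the opening, from 0 (shut) to 1 (fully open), set as the call begins (left out, the last holds). The fingers move at their own pace and stop on an object; "squeeze" is the grip in N (left out, the last holds). Time passes only in rows, so rows that do not move let the fingers close. It gives the time, the measured TCP pose, the force and the opening at its end, in the units of the state.
- readout.observe(): the state, without advancing time (a new reading comes with each control period).
- viewer.capture(name): name is "scene" or "side" or "wrist"; returns the picture (480x640x3 uint8, blue, green, red); there is no depth.
- viewer.camera_params(name): a dict with "fx", "fy", "cx", "cy" (pixels), "cam_to_world" (4x4, takes a point from camera to world coordinates); the wrist camera has in their place "hand_eye" (4x4, takes a point from camera to tool coordinates, whose origin is the TCP and whose axes are the flange's). Camera axes: x right, y down, z forward; pixel columns grow to the right and rows downward; lengths in m; the calibration is good to about 2 mm. The wrist camera is an equidistant fisheye: a pixel r from the principal point sees the ray r / f radians off the axis. A picture is of the moment at which its call begins: read the wrist's pose just before it. camera_params takes no time and is no camera call.
- manip.finish_job(): hands the job in, once; it reports no verdict.
The state is a dict: "time": time; "joints": joint angles; "joint_velocities": joint speeds; "tau": joint torques, N m; "position": TCP position; "tool_rot": TCP orientation; "force": force on the tool from outside, world axes, zero at the start; "torque": the same for the moment, N m; "grip_width": opening from 0.0 (shut) to 1.0 (fully open).
Only numpy, scipy, OpenCV 4.12 (cv2) and the standard library are available. Lean on these libraries where they do the work, as an engineer would, in place of code of your own. Each camera call takes 0.05 s, during which the arm holds its last target. There are 200 camera calls.

### The job

Pick up the carrier plate that holds the dark wafer (it has a black handle for this), keep it roughly level, and slide it nose first into the loading nest so that its nose goes under the weighted hold-down arm. Then press the handle end down until the plate lies flush in its recess with the arm resting on its nose, and let go. Leave the empty carrier, the bottle and the jar where they are.

Things in the scene. Friction and masses are not known exactly. Their poses are not given: they have to be found in the camera images.
- carrier: The carrier to load: flat aluminium plate 160 (x) x 90 (y) x 8 mm, 0.2 to 0.35 kg, with a copper-rimmed flat dark disc (wafer, 76 mm) in the middle. Origin: centre of its underside; x points to its nose, z up. Lies on the table left or right of the nest, nose roughly away from the robot.
- handle (a point): Middle of the top of the wafer carrier's handle: a black upright block 16 (x) x 45 (y) mm, 40 mm high, on the plate near its heel: (-66, 0, 48) mm in the carrier's frame; the block spans z = 8 to 48 mm
- carrier_nose (a point): Middle of the top edge of the wafer carrier's nose: (80, 0, 8) mm in the carrier's frame
- carrier_heel (a point): Middle of the top edge of the wafer carrier's heel (handle end): (-80, 0, 8) mm in the carrier's frame
- nest: Loading nest fixed to the table: dark grey, blue side rails. Origin: on its underside, below the middle of the recess; x points from its open mouth (robot side) to the arm's hinge, z up. Recess floor at height 22 mm from x = -83 to a stop wall at x = 82.5 (40 mm high). Rails: inner faces y = +-47.5 mm, tops 38 mm. A seated carrier's origin lies at (0, 0, 22) mm, axes parallel.
- land (a point): Top edge of the step at the recess's mouth end, (-83, 0, 30) mm in the nest's frame. From here a level land, 30 mm high, runs back to x = -128 (the mouth); over it the rails flare out to about y = +-60 mm. The recess is as deep as the plate is thick, so a seated plate's top is level with the land.
- holddown (a joint): Hinge of the weighted hold-down arm, rad: 0 = down on its own stop; grows as the tip lifts, at most 0.6; falls back by itself. Hinge line along the nest's y at x = 140, height 56 mm, in a fork 72 mm high. The arm reaches over the recess towards the mouth; brass weight on it (34 mm wide, top at 82 mm). Reads about 0.04 with a carrier seated under it.
- shoe_sole (a point): Middle of the flat sole of the arm's slippery white shoe (60 mm wide in y): with the joint at 0 at (57, 0, 27) mm in the nest's frame; sole from x = 48 to 66 mm, then a ramp rising to the lip. A plate slid in at the land's level meets the ramp and lifts the arm, for about 2 to 5 N of push.
- shoe_lip (a point): Underside of the free, upturned end of the arm's white shoe, middle: with the joint at 0 at (10, 0, 46) mm in the nest's frame
- spare: Empty carrier, to be left alone: same plate, handle and frame as the wafer carrier, but its middle is bare metal with a thin grey ring, no dark wafer; on the other side of the nest
- bottle: White plastic bottle with blue cap, 64 mm diameter, 170 mm high, standing; origin: centre of its underside. Leave it alone
- jar: Amber glass jar with white lid, 76 mm diameter, 70 mm high, standing; origin: centre of its underside. Leave it alone
Mind the look-alikes: they are no part of the job. What is shaped like the carrier but purple or turquoise is not meant.

How it is judged:
By the outcome, as a careful person would: the job done as asked, in the order asked, and still so for the second after the job is handed in, with the robot touching nothing.
It also fails if it takes over 38 s, if anything falls off the work surface, if the arm or the gripper's body presses on something with over 40 N, if the wrist force passes 120 N, or if a joint passes its speed limit or range.

## Working session

There is one attempt and no reset: what is moved stays moved. The work goes in short steps, Python scripts to look and compute and a tool call to move; the robot and the scene stay as the last step left them, time stands still between calls to the robot, and variables do not carry over. Pictures are saved under pics/ and viewed, about 8 in all and at most 12, crops included, and the job is handed in when it is done.

Besides the shell and the picture viewer there is one more tool, called by a JSON object that holds its "api" and its "payload". arm_command: Moves the arm, as the interface text tells. Its arguments: {"type":"object","properties":{"series":{"type":"array"},"fingers":{"type":"number"},"squeeze":{"type":"number"}},"required":["series"]}

```bash
ls; mkdir -p pics
python3 - <<'E'
from station import readout, viewer, manip
import cv2, numpy as np
np.set_printoptions(precision=4,suppress=True)
print(readout.observe(), manip.tip_extent)
for n in ("scene","side","wrist"):
    p=viewer.camera_params(n); print(n,p)
    cv2.imwrite(f"pics/{n}0.png",viewer.capture(n))
E
```

```text
pics
{'time': 0.0, 'joints': array([ 1.1416,  0.2771, -0.0279,  1.268 , -0.    ,  1.4674]), 'joint_velocities': array([ 0.    , -0.0012,  0.0002, -0.0006, -0.0004, -0.0005]), 'tau': array([ -0.0009, -44.551 ,  29.5201,   0.0163,  -0.0003,  -0.    ]), 'position': array([0.1997, 0.5914, 0.2381]), 'tool_rot': array([-0.0003,  0.1622,  0.9868, -0.0011]), 'force': array([ 0.0574, -0.3792, -0.3255]), 'torque': array([ 0.0247, -0.0244, -0.0137]), 'grip_width': 0.9998800987550681} 0.008
scene {'fx': 463.89844158267437, 'fy': 463.89844158267437, 'cx': 320.19626787750036, 'cy': 235.66454176553924, 'cam_to_world': array([[ 0.851 ,  0.3273, -0.4106,  0.9655],
       [ 0.5251, -0.528 ,  0.6674, -0.7304],
       [ 0.0016, -0.7836, -0.6212,  0.7205],
       [ 0.    ,  0.    ,  0.    ,  1.    ]])}
side {'fx': 614.932459267808, 'fy': 614.932459267808, 'cx': 315.853608173847, 'cy': 232.7448721473223, 'cam_to_world': array([[ 0.8038, -0.3336,  0.4925, -0.1872],
       [-0.5948, -0.4613,  0.6583, -0.9762],
       [ 0.0075, -0.8221, -0.5693,  0.883 ],
       [ 0.    ,  0.    ,  0.    ,  1.    ]])}
wrist {'fx': 371.64829954431775, 'fy': 371.64829954431775, 'cx': 313.8656387237954, 'cy': 237.50750963815017, 'hand_eye': array([[ 0.0006, -0.9576, -0.2882,  0.0728],
       [ 1.    ,  0.0004,  0.0009, -0.0007],
       [-0.0008, -0.2882,  0.9576, -0.1354],
       [ 0.    ,  0.    ,  0.    ,  1.    ]])}
```

View pics/scene0.png

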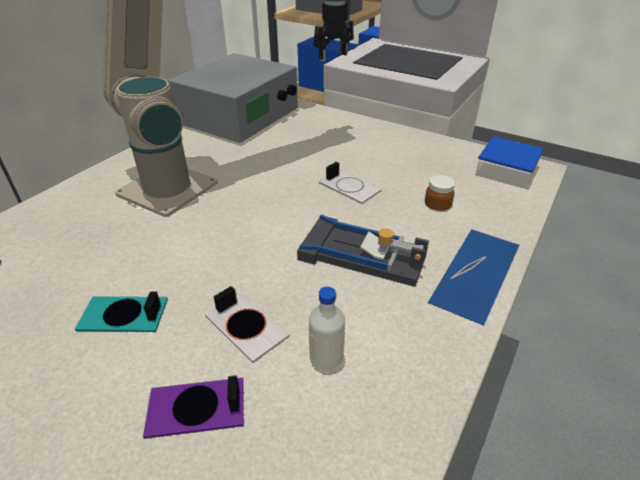

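View pics/side0.png

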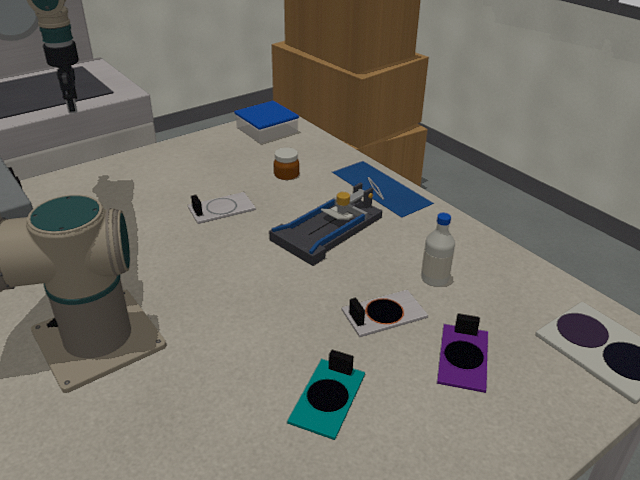

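The wafer carrier is at about (246,323) in the scene view and (385,311) in the side view. The nest is at (365,248) in the scene view and the bottle is at (327,335), beyond the carrier's nose. Next I'll get rough positions by ray casting.

```bash
cat > h.py <<'E'
from station import readout, viewer, manip
import cv2, numpy as np
from scipy.spatial.transform import Rotation as R
np.set_printoptions(precision=4,suppress=True)
def tool(s=None):
    s=s or readout.observe(); T=np.eye(4); q=s["tool_rot"]
    T[:3,:3]=R.from_quat([q[1],q[2],q[3],q[0]]).as_matrix(); T[:3,3]=s["position"]; return T
def ray(n,px,T=None):
    p=viewer.camera_params(n); u=np.atleast_2d(px).astype(float)
    a=np.c_[(u[:,0]-p["cx"])/p["fx"],(u[:,1]-p["cy"])/p["fy"]]
    if n=="wrist":
        r=np.linalg.norm(a,axis=1)+1e-12; d=np.c_[a*(np.sin(r)/r)[:,None],np.cos(r)]; M=T@p["hand_eye"]
    else: d=np.c_[a,np.ones(len(a))]; M=p["cam_to_world"]
    return M[:3,3],d@M[:3,:3].T
def plane(n,px,z,T=None):
    o,d=ray(n,px,T); return o+d*((z-o[2])/d[:,2])[:,None]
def tri(rays):  # [(o,d)] single rays -> least squares point, rms residual
    A=0;b=0
    P=[(o,np.eye(3)-np.outer(d,d)/(d@d)) for o,d in rays]
    x=np.linalg.solve(sum(p for _,p in P),sum(p@o for o,p in P))
    return x,[np.linalg.norm(p@(x-o)) for o,p in P]
def big(m):
    c=max(cv2.findContours(m.astype(np.uint8),cv2.RETR_EXTERNAL,cv2.CHAIN_APPROX_NONE)[0],key=cv2.contourArea); return c
E
python3 - <<'E'
from h import *
sc=[(206,317),(238,292),(287,335),(254,357)]
print("carrier",plane("scene",sc,.008))
print("wafer",plane("scene",(246,323),.008),plane("side",(385,311),.008))
print("handletop",plane("scene",(225,296),.048),plane("side",(357,308),.048))
print("nest mouth corners",plane("scene",[(301,250),(322,219)],.038),"far",plane("scene",[(418,275),(427,240)],.03))
print("bottle",plane("scene",(327,366),0),plane("side",(437,280),0))
E
```

```text
carrier [[ 0.4373 -0.3121  0.008 ]
 [ 0.4469 -0.2231  0.008 ]
 [ 0.6031 -0.2638  0.008 ]
 [ 0.5806 -0.3387  0.008 ]]
wafer [[ 0.516 -0.282  0.008]] [[ 0.5153 -0.2837  0.008 ]]
handletop [[ 0.4611 -0.274   0.048 ]] [[ 0.4432 -0.2751  0.048 ]]
nest mouth corners [[ 0.5048 -0.065   0.038 ]
 [ 0.4833  0.0618  0.038 ]] far [[0.7611 0.0063 0.03  ]
 [0.7329 0.1307 0.03  ]]
bottle [[ 0.7033 -0.2793  0.    ]] [[ 0.6876 -0.2686  0.    ]]
```

{"api": "arm_command", "payload": {"series": [[-0.0275,-0.0294,-0.0033,0,0,0],[-0.0275,-0.0294,-0.0033,0,0,0],[-0.0275,-0.0294,-0.0033,0,0,0],[-0.0275,-0.0294,-0.0033,0,0,0],[-0.0275,-0.0294,-0.0033,0,0,0],[-0.0275,-0.0294,-0.0033,0,0,0],[-0.0275,-0.0294,-0.0033,0,0,0],[-0.0275,-0.0294,-0.0033,0,0,0],[-0.0275,-0.0294,-0.0033,0,0,0],[-0.0275,-0.0294,-0.0033,0,0,0],[-0.0275,-0.0294,-0.0033,0,0,0],[-0.0275,-0.0294,-0.0033,0,0,0]]}}

```text
time: 1.15
position: [0.4017, 0.1428, 0.2736]
tool_rot: [-0.002, 0.154, 0.988, -0.002]
force: [0.4, -0.1, 0.8]
grip_width: 1.0
```

{"api": "arm_command", "payload": {"series": [[-0.0275,-0.0294,-0.0033,0,0,0],[-0.0275,-0.0294,-0.0033,0,0,0],[-0.0275,-0.0294,-0.0033,0,0,0],[-0.0275,-0.0294,-0.0033,0,0,0],[-0.0275,-0.0294,-0.0033,0,0,0],[-0.0275,-0.0294,-0.0033,0,0,0],[0,0,0,0,0,7],[0,0,0,0,0,7],[0,0,0,0,0,7],[0,0,0,0,0,7],[0,0,0,0,0,7],[0,0,0,0,0,7]]}}

```text
time: 2.15
position: [0.5078, -0.0956, 0.292]
tool_rot: [-0.0, 0.508, 0.862, -0.003]
force: [0.7, 1.8, 0.6]
grip_width: 1.002
```

{"api": "arm_command", "payload": {"series": [[0,0,0,0,0,7],[0,0,0,0,0,7],[0,0,0,0,0,7],[0,0,0,0,0,7],[0,0,0,0,0,0],[0,0,0,0,0,0]]}}

```text
time: 2.65
position: [0.506, -0.0954, 0.2894]
tool_rot: [-0.002, 0.705, 0.709, -0.004]
force: [-0.7, -0.3, 0.1]
grip_width: 1.001
```

Run:
```python
from h import *
s=readout.observe(); print(s["time"],s["position"],s["tool_rot"],s["joints"]);np.save("T1.npy",tool(s))
print(tool(s)[:3,:3])
cv2.imwrite("pics/w1.png",viewer.capture("wrist"))
cv2.imwrite("pics/scene1.png",viewer.capture("scene"))
cv2.imwrite("pics/side1.png",viewer.capture("side"))
```

```text
2.65 [ 0.506  -0.0954  0.2894] [-0.0018  0.7047  0.7095 -0.004 ] [-0.3089  0.0624 -0.1766  1.3387 -0.0054  1.2552]
[[-0.0068  0.9999 -0.0082]
 [ 1.      0.0068 -0.0031]
 [-0.003  -0.0082 -1.    ]]
```

View pics/w1.png

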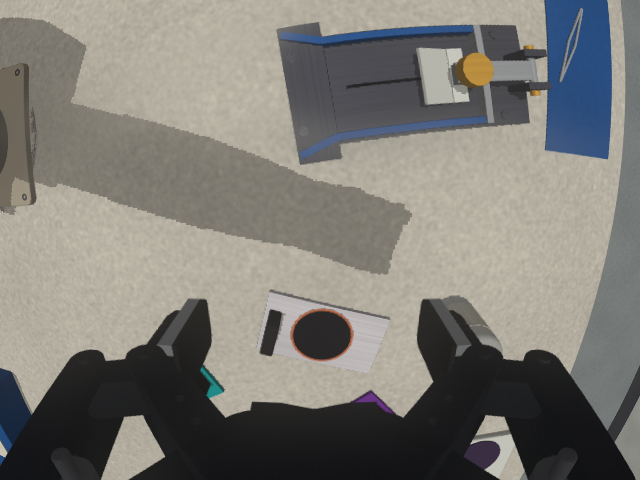

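The wrist view shows the carrier at (322,335) with its handle at (271,333). The nest's mouth is at x≈285–330 px and its stop wall at about (485,75). Next I'll triangulate both across the views.

```bash
cat > m.py <<'E'
from h import *
T=np.load("T1.npy")
im={n:cv2.imread(f"pics/{f}.png") for n,f in (("wrist","w1"),("scene","scene1"),("side","side1"))}
roi={"wrist":(240,280,420,385),"scene":(190,275,300,365),"side":(335,285,435,340)}
rays=[]; hr=[]
for n,(x0,y0,x1,y1) in roi.items():
    a=im[n][y0:y1,x0:x1]; dark=a.max(2)<60
    k,l,st,ce=cv2.connectedComponentsWithStats(dark.astype(np.uint8))
    hsv=cv2.cvtColor(a,cv2.COLOR_BGR2HSV); rim=(hsv[...,1]>120)&((hsv[...,0]<14)|(hsv[...,0]>172))&(a.max(2)>70)
    pts=cv2.findNonZero(rim.astype(np.uint8)); e=cv2.fitEllipse(cv2.convexHull(pts))
    c=np.array(e[0])+(x0,y0); rays.append((lambda r:(r[0],r[1][0]))(ray(n,c,T)))
    print(n,"rim",c,e[1],"dark comps",[(st[i].tolist(),(ce[i]+(x0,y0)).round(1).tolist()) for i in range(1,k) if st[i,4]>60])
x,res=tri(rays); print("wafer",x,res)
for n in im: print(n,plane(n,[np.r_[0,0]],.01,T).shape)
# plate outline in wrist view
x0,y0,x1,y1=roi["wrist"]; a=im["wrist"][y0:y1,x0:x1]
g=cv2.cvtColor(a,cv2.COLOR_BGR2HSV); ground=(g[...,1]>28)&(g[...,2]>130)
m=((g[...,1]<26)|(a.max(2)<60)).astype(np.uint8); m=cv2.morphologyEx(m,cv2.MORPH_OPEN,np.ones((3,3)))
c=big(m)[:,0]+(x0,y0); P=plane("wrist",c,.008,T)[:,:2]
r=cv2.minAreaRect((P*1000).astype(np.float32)); print("plate rect",r)
# nest rails
a=im["wrist"]; g=cv2.cvtColor(a,cv2.COLOR_BGR2HSV); b=(g[...,0]>100)&(g[...,0]<125)&(g[...,1]>110)&(g[...,2]>50); b[:, 535:]=0; b[200:]=0; b[:,:260]=0
for nm,mm in (("L",b[:85]),("R",b.copy())):
    mm=mm.copy(); 
    if nm=="R": mm[:85]=0
    p=np.argwhere(mm)[:,::-1].astype(float); Q=plane("wrist",p,.038,T)
    np.save(f"rail{nm}.npy",Q); print(nm,len(Q),Q.min(0),Q.max(0))
    for lo in np.arange(.44,.72,.02):
        s=Q[(Q[:,0]>=lo)&(Q[:,0]<lo+.004)]
        if len(s): print(round(lo,2),s[:,1].min().round(4),s[:,1].max().round(4),end="; ")
    print()
v=im["wrist"]; cv2.imwrite("pics/c1.png",np.vstack([cv2.resize(v[5:175,265:565],(800,453),interpolation=cv2.INTER_CUBIC)]))
E
python3 m.py
```

```text
wrist rim [321.5301 334.5085] (51.42839431762695, 61.28643035888672) dark comps [([21, 30, 20, 46, 527], [270.8, 332.5]), ([54, 32, 56, 47, 2112], [321.5, 334.9])]
scene rim [245.4712 324.0773] (29.285812377929688, 40.34358596801758) dark comps [([24, 12, 23, 26, 367], [225.0, 299.3]), ([37, 35, 37, 28, 804], [245.5, 323.6])]
side rim [384.1939 311.1139] (24.668058395385742, 38.268226623535156) dark comps [([14, 13, 16, 28, 296], [356.6, 311.6]), ([32, 14, 35, 24, 644], [384.3, 310.9])]
wafer [ 0.5152 -0.2824  0.0059] [np.float64(0.0002192675004260303), np.float64(0.0008560567850310419), np.float64(0.0009284436180395617)]
wrist (1, 3)
scene (1, 3)
side (1, 3)
plate rect ((515.1768188476562, -282.9847717285156), (98.58748626708984, 161.77728271484375), 75.86261749267578)
L 1582 [0.4766 0.0654 0.038 ] [0.6743 0.1026 0.038 ]
0.48 0.0709 0.0775; 0.5 0.0675 0.0752; 0.52 0.0666 0.0766; 0.54 0.0694 0.0795; 0.56 0.0727 0.0829; 0.58 0.0763 0.0867; 0.6 0.0803 0.0896; 0.62 0.0836 0.093; 0.64 0.0872 0.0969; 0.66 0.09 0.0999; 
R 464 [ 0.4917 -0.0528  0.038 ] [0.6921 0.0004 0.038 ]
0.5 -0.0496 -0.0475; 0.58 -0.0192 -0.0192; 0.6 -0.0162 -0.015; 0.62 -0.016 -0.0115; 0.64 -0.0135 -0.0079; 0.66 -0.0098 -0.004; 0.68 -0.0068 -0.001;
```

Run:
```python
import cv2,numpy as np
a=cv2.imread("pics/scene1.png")[205:290,290:440]; b=cv2.imread("pics/side1.png")[175:270,262:392]
c=cv2.imread("pics/c1.png")
a=cv2.resize(a,(400,227),interpolation=cv2.INTER_CUBIC);b=cv2.resize(b,(400,292),interpolation=cv2.INTER_CUBIC)
top=cv2.resize(c,(530,300)); 
o=np.zeros((600,800,3),np.uint8); o[:300,:530]=top; o[305:532,:400]=a; o[305:597,400:]=b; cv2.imwrite("pics/c2.png",o)
```

```text
(no output)
```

View pics/c2.png

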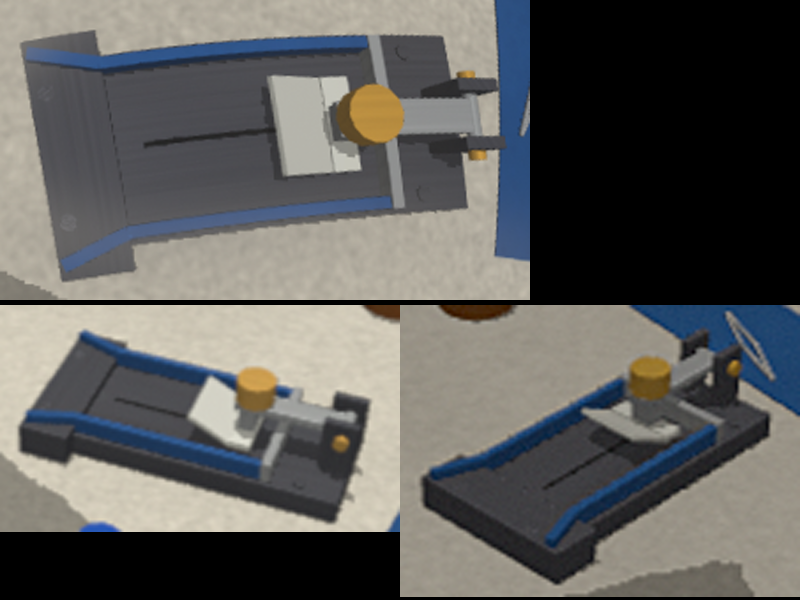

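```bash
cat > n.py <<'E'
from h import *
T=np.load("T1.npy")
yaw=np.deg2rad(9.75); ux=np.array([np.cos(yaw),np.sin(yaw)]); uy=np.array([-ux[1],ux[0]])
p0=np.array([.66,.045])
def rep(nm,n,px,z,xn):
    P=plane(n,px,z,T)[:,:2]; print(nm,P.round(4).tolist(),"along",((P-p0)@ux-xn).round(4),"lat",((P-p0)@uy).round(4))
rep("stop w","wrist",[(472.7,26.5),(487.4,122.7)],.040,.0825)
rep("step w","wrist",[(323.3,44.6),(338.6,134)],.030,-.083)
rep("mouth w","wrist",[(277.5,30.5),(300,163.5)],.030,-.128)
rep("step sc","scene",[(334.2,222.6),(320.7,245.5)],.030,-.083)
rep("mouth sc","scene",[(298.2,248),(320.5,216.5)],.030,-.128)
rep("mouth sd","side",[(270.1,231.9),(314,257.9)],.030,-.128)
# weight top centroid in 3 views: height check
im={"wrist":("w1",(450,40,505,100)),"scene":("scene1",(370,225,400,250)),"side":("side1",(330,188,355,215))}
rs=[]
for n,(f,(a,b,c,d)) in im.items():
    g=cv2.cvtColor(cv2.imread(f"pics/{f}.png")[b:d,a:c],cv2.COLOR_BGR2HSV)
    m=(g[...,0]>10)&(g[...,0]<25)&(g[...,1]>150)&(g[...,2]>(170 if n!="wrist" else 120)); c0=big(m)[:,0].mean(0)+(a,b)
    M=cv2.moments(big(m)); c0=np.array([M["m10"]/M["m00"]+a,M["m01"]/M["m00"]+b]); print(n,c0)
    o,dd=ray(n,c0,T); rs.append((o,dd[0]))
x,r=tri(rs); print("weight top",x,r,"lat",(x[:2]-p0)@uy)
# mouth corner heights: triangulate the two land corners over three views
for nm,l in (("mouthR",[("wrist",(300,163.5)),("scene",(298.2,248)),("side",(314,257.9))]),("mouthL",[("wrist",(277.5,30.5)),("scene",(320.5,216.5)),("side",(270.1,231.9))])):
    rs=[]
    for n,p in l: o,d=ray(n,p,T); rs.append((o,d[0]))
    print(nm,*tri(rs))
# handle top: wrist centroid
rs=[]
for n,p in (("wrist",(270.8,332.5)),("scene",(225.0,299.3)),("side",(356.6,311.6))):
    o,d=ray(n,p,T); rs.append((o,d[0])); print(n,plane(n,p,.048,T),plane(n,p,.028,T))
print(tri(rs))
E
python3 n.py
```

```text
stop w [[0.6743, 0.1005], [0.693, -0.0064]] along [-0.059  -0.0587] lat [ 0.0523 -0.0563]
step w [[0.5128, 0.0677], [0.5297, -0.0285]] along [-0.0582 -0.0579] lat [ 0.0473 -0.0504]
mouth w [[0.4648, 0.084], [0.4893, -0.0604]] along [-0.0578 -0.0581] lat [ 0.0715 -0.075 ]
step sc [[0.5112, 0.0742], [0.5295, -0.0194]] along [-0.0587 -0.0565] lat [ 0.054  -0.0414]
mouth sc [[0.4899, -0.0546], [0.4688, 0.0782]] along [-0.0565 -0.0548] lat [-0.0694  0.0651]
mouth sd [[0.4624, 0.0785], [0.4867, -0.069]] along [-0.0611 -0.0621] lat [ 0.0665 -0.0831]
wrist [477.5137  68.7909]
scene [385.7734 233.0156]Traceback (most recent call last):
  File "n.py", line 18, in <module>
    m=(g[...,0]>10)&(g[...,0]<25)&(g[...,1]>150)&(g[...,2]>(170 if n!="wrist" else 120)); c0=big(m)[:,0].mean(0)+(a,b)
                                                                                             ~~~^^^
  File "h.py", line 23, in big
    c=max(cv2.findContours(m.astype(np.uint8),cv2.RETR_EXTERNAL,cv2.CHAIN_APPROX_NONE)[0],key=cv2.contourArea); return c
ValueError: max() iterable argument is empty
```

```bash
sed -i 's/g\[...,2\]>(170 if n!="wrist" else 120)/g[...,2]>(170 if n=="scene" else 100)/' n.py; python3 n.py | tail -8
```

```text
side [342.9154 197.9482]
weight top [0.6613 0.0453 0.0756] [np.float64(0.0018414622045804553), np.float64(0.002179654124014953), np.float64(0.002883433469890339)] lat 6.34489075996718e-05
mouthR [ 0.4903 -0.0601  0.0283] [np.float64(0.0012142000286154888), np.float64(0.005177920165919316), np.float64(0.004904492657419629)]
mouthL [0.4651 0.0845 0.0253] [np.float64(0.001064448388287562), np.float64(0.0005233524065951088), np.float64(0.0008393059601420796)]
wrist [[ 0.4546 -0.2549  0.048 ]] [[ 0.4518 -0.2672  0.028 ]]
scene [[ 0.4671 -0.281   0.048 ]] [[ 0.4523 -0.2676  0.028 ]]
side [[ 0.4356 -0.283   0.048 ]] [[ 0.4506 -0.2664  0.028 ]]
(array([ 0.4514, -0.2669,  0.0276]), [np.float64(0.0006351027510980441), np.float64(0.000515415944525999), np.float64(0.0009566705037041976)])
```

{"api": "arm_command", "payload": {"series": [[0,0,0,0,0,7.1],[0,0,0,0,0,7.1],[-0.036,-0.002,0,0,0,0.3],[-0.036,-0.002,0,0,0,0],[-0.036,-0.002,0.01,0,0,0],[-0.036,-0.002,0.02,0,0,0],[-0.036,-0.003,0.02,0,0,0],[0,0,0.04,0,0,0],[0,0,0.04,0,0,0],[0,0,0.035,0,0,0],[0,0,0,0,0,0]]}}

```text
time: 3.72
position: [0.4541, -0.2796, 0.1261]
tool_rot: [0.008, 0.787, 0.617, -0.001]
force: [-1.0, 1.2, -0.4]
grip_width: 1.004
```

```bash
cat > e.py <<'E'
from h import *
s=readout.observe(); T=tool(s); print(s["time"],s["position"],s["force"],s["grip_width"]); print(T[:3,:3])
print("yaw_y",np.degrees(np.arctan2(T[1,1],T[0,1])))
E
python3 - <<'E'
from e import *
np.save("T2.npy",T); cv2.imwrite("pics/w2.png",viewer.capture("wrist"))
d=np.array([.4514,-.2669,.021])-s["position"]; print("to go in tool",T[:3,:3].T@d)
E
```

```text
3.7167 [ 0.4541 -0.2796  0.1261] [-0.9746  1.1569 -0.3506] 1.003557418727293
[[ 0.2384  0.9711  0.0077]
 [ 0.9711 -0.2383 -0.0135]
 [-0.0113  0.0106 -0.9999]]
yaw_y -13.788190972893041
to go in tool [ 0.0129 -0.0067  0.1049]
```

View pics/w2.png

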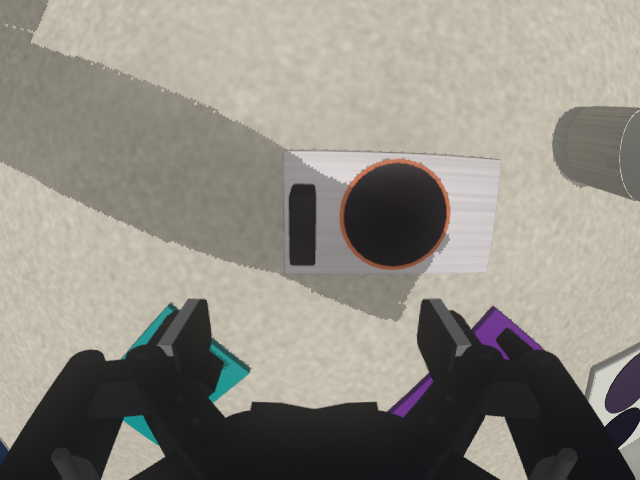

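Run:
```python
from h import *
T=np.load("T2.npy"); a=cv2.imread("pics/w2.png")
g=cv2.cvtColor(a,cv2.COLOR_BGR2HSV)[130:290,330:460]; rim=(g[...,1]>100)&((g[...,0]<16)|(g[...,0]>172))&(g[...,2]>70)
e=cv2.fitEllipse(cv2.convexHull(cv2.findNonZero(rim.astype(np.uint8)))); c=np.array(e[0])+(330,130)
W=plane("wrist",c,.008,T)[0]; print("wafer",c,W)
o1,d1=ray("wrist",np.array([321.53,334.51]),np.load("T1.npy")); o2,d2=ray("wrist",c,T); print("2-view wafer",tri([(o1,d1[0]),(o2,d2[0])]))
H=plane("wrist",[(289,225),(316,225)],.048,T); print("handle edges",H, H.mean(0))
E_=plane("wrist",[(284.5,160),(284,262),(490,265),(499,162)],.008,T); print("corners",E_,"centre",E_.mean(0))
v=E_[3]+E_[2]-E_[0]-E_[1]; print("yaw",np.degrees(np.arctan2(v[1],v[0])))
inv=np.linalg.inv(T)
print("handle in tool from wafer:", inv@np.r_[W[:2]-.066*np.array([np.cos(np.radians(-14)),np.sin(np.radians(-14))]),.021,1], "from edges",inv@np.r_[H.mean(0)[:2],.021,1])
```

```text
wafer [394.3358 213.967 ] [ 0.5145 -0.2814  0.008 ]
2-view wafer (array([ 0.5152, -0.2821,  0.006 ]), [np.float64(0.00038509174177291713), np.float64(0.0003850917417729344)])
handle edges [[ 0.4449 -0.2612  0.048 ]
 [ 0.4604 -0.2651  0.048 ]] [ 0.4526 -0.2632  0.048 ]
corners [[ 0.4485 -0.2263  0.008 ]
 [ 0.4291 -0.2976  0.008 ]
 [ 0.5855 -0.3407  0.008 ]
 [ 0.602  -0.2607  0.008 ]] centre [ 0.5163 -0.2813  0.008 ]
yaw -14.047219360478516
handle in tool from wafer: [ 0.0141 -0.008   0.1049  1.    ] from edges [ 0.0168 -0.0064  0.1049  1.    ]
```

{"api": "arm_command", "payload": {"series": [[0.0135,-0.0072,0,0.6,0.65,0.2],[0,0,0.03,0,0,0],[0,0,0.03,0,0,0],[0,0,0,0,0,0]]}}

```text
time: 4.1
position: [0.459, -0.2672, 0.0784]
tool_rot: [0.008, 0.787, 0.617, 0.003]
force: [-1.1, 0.3, 0.1]
grip_width: 0.999
```

Run:
```python
from e import *
print("to go in tool",T[:3,:3].T@(np.array([.451,-.2665,.021])-s["position"]))
```

```text
4.1 [ 0.459  -0.2672  0.0784] [-1.0713  0.2897  0.076 ] 0.9991614642941999
[[ 0.2384  0.971   0.0156]
 [ 0.9712 -0.2383 -0.009 ]
 [-0.005   0.0173 -0.9998]]
yaw_y -13.787600094779997
to go in tool [-0.0009 -0.009   0.0573]
```

{"api": "arm_command", "payload": {"series": [[-0.001,-0.009,0,1.0,0.3,0.2],[0,0,0,0,0,0]]}}

```text
time: 4.27
position: [0.4517, -0.2657, 0.0829]
tool_rot: [0.001, 0.787, 0.617, 0.0]
force: [-0.4, -0.2, 0.3]
grip_width: 1.001
```

Run:
```python
from e import *
print("to go in tool",T[:3,:3].T@(np.array([.451,-.2665,.021])-s["position"]))
```

```text
4.2667 [ 0.4517 -0.2657  0.0829] [-0.357  -0.1927  0.309 ] 1.0005481404877103
[[ 0.2393  0.9709  0.0019]
 [ 0.9709 -0.2393 -0.0008]
 [-0.0004  0.002  -1.    ]]
yaw_y -13.84482764854468
to go in tool [-0.0009 -0.0006  0.0619]
```

{"api": "arm_command", "payload": {"series": [[-0.001,-0.0006,0.015,0,0,0],[0,0,0.015,0,0,0],[0,0,0.015,0,0,0],[0,0,0.01,0,0,0],[0,0,0,0,0,0]]}}

```text
time: 4.68
position: [0.4606, -0.2725, 0.0414]
tool_rot: [0.012, 0.787, 0.617, 0.004]
force: [-0.3, 0.5, -0.1]
grip_width: 0.997
```

Run:
```python
from e import *
print("to go in tool",T[:3,:3].T@(np.array([.451,-.2665,.021])-s["position"]))
```

```text
4.6833 [ 0.4606 -0.2725  0.0414] [-0.2654  0.4848 -0.1243] 0.9971214392888822
[[ 0.2377  0.9711  0.0207]
 [ 0.9713 -0.2374 -0.0144]
 [-0.0091  0.0236 -0.9997]]
yaw_y -13.736757066042655
to go in tool [ 0.0038 -0.0113  0.0201]
```

{"api": "arm_command", "payload": {"series": [[0.004,-0.0113,0,1.3,0.5,0],[0,-0.002,0.01,0.3,0.1,0],[0.001,-0.002,0.01,0.3,0.1,0],[0,0,0,0,0,0]]}}

```text
time: 5.02
position: [0.4488, -0.2654, 0.0248]
tool_rot: [-0.003, 0.787, 0.618, -0.001]
force: [-0.4, -0.1, 0.1]
grip_width: 1.001
```

Run:
```python
from e import *
print("to go in tool",T[:3,:3].T@(np.array([.451,-.2665,.021])-s["position"]))
```

```text
5.0167 [ 0.4488 -0.2654  0.0248] [-0.4103 -0.1094  0.0528] 1.0010967478242987
[[ 0.2372  0.9714 -0.0053]
 [ 0.9714 -0.2372  0.0026]
 [ 0.0013 -0.0057 -1.    ]]
yaw_y -13.723736039443693
to go in tool [-0.0006  0.0024  0.0038]
```

{"api": "arm_command", "payload": {"series": [[-0.0006,0.0024,0.003,-0.3,0,0.3],[0,0,0,0,0,0]]}}

```text
time: 5.18
position: [0.4509, -0.2664, 0.0211]
tool_rot: [-0.001, 0.788, 0.615, 0.0]
force: [-2.1, 0.3, 0.1]
grip_width: 1.004
```

{"api": "arm_command", "payload": {"series": [[0,0,0,0,0,0],[0,0,0,0,0,0],[0,0,0,0,0,0],[0,0,0,0,0,0],[0,0,0,0,0,0],[0,0,0,0,0,0],[0,0,0,0,0,0],[0,0,0,0,0,0]], "fingers": 0, "squeeze": 60}}

```text
time: 5.85
position: [0.4513, -0.2668, 0.0215]
tool_rot: [-0.0, 0.788, 0.615, 0.0]
force: [0.6, 0.1, -1.5]
grip_width: 0.181
```

```bash
python3 e.py
```

```text
5.85 [ 0.4513 -0.2668  0.0215] [ 0.5723  0.058  -1.4575] 0.18106075674450575
[[ 0.2432  0.97    0.0001]
 [ 0.97   -0.2432  0.0013]
 [ 0.0012 -0.0002 -1.    ]]
yaw_y -14.075821090864304
```

{"api": "arm_command", "payload": {"series": [[0,0,-0.01,0,0,0],[0,0,-0.02,0,0,0],[0,0,-0.02,0,0,0],[0,0,-0.02,0,0,0],[0,0,0,0,0,-6],[0,0,0,0,0,-6],[0,0,0,0,0,-6],[0,0,0,0,0,-5.8],[0,0,0,0,0,0]]}}

```text
time: 6.6
position: [0.4461, -0.2634, 0.0956]
tool_rot: [-0.006, 0.637, 0.771, -0.001]
force: [-0.3, 0.3, -3.4]
grip_width: 0.181
```

Run:
```python
from e import *
print("to go in tool",T[:3,:3].T@(np.array([.365,-.006,.09])-s["position"]))
```

```text
6.6 [ 0.4461 -0.2634  0.0956] [-0.3076  0.2504 -3.382 ] 0.18138382005174566
[[-0.1883  0.9821 -0.01  ]
 [ 0.9821  0.1883  0.0069]
 [ 0.0086 -0.0085 -0.9999]]
yaw_y 10.856494216041503
to go in tool [ 0.268  -0.0311  0.0082]
```

{"api": "arm_command", "payload": {"series": [[0.033,-0.004,0,-0.3,-0.3,0.6],[0.033,-0.004,0,-0.2,-0.2,0.5],[0.033,-0.004,0,0,0,0],[0.033,-0.004,0,0,0,0],[0.033,-0.004,0,0,0,0],[0.033,-0.004,0,0,0,0],[0.033,-0.004,0,0,0,0],[0.033,-0.004,0,0,0,0],[0,0,0,0,0,0]]}}

```text
time: 7.35
position: [0.3667, -0.0013, 0.0958]
tool_rot: [0.001, 0.657, 0.754, -0.001]
force: [-1.1, -0.8, -3.9]
grip_width: 0.18
```

Run:
```python
from e import *
print("to go in tool",T[:3,:3].T@(np.array([.365,-.006,.09])-s["position"]))
np.save("T3.npy",T)
for n in ("wrist","scene","side"): cv2.imwrite(f"pics/{n}3.png",viewer.capture(n))
```

```text
7.35 [ 0.3667 -0.0013  0.0958] [-1.0736 -0.7963 -3.9078] 0.1800709682989437
[[-0.1362  0.9907 -0.0005]
 [ 0.9907  0.1362 -0.0026]
 [-0.0025 -0.0008 -1.    ]]
yaw_y 7.828527034548399
to go in tool [-0.0044 -0.0024  0.0058]
```

View pics/wrist3.png

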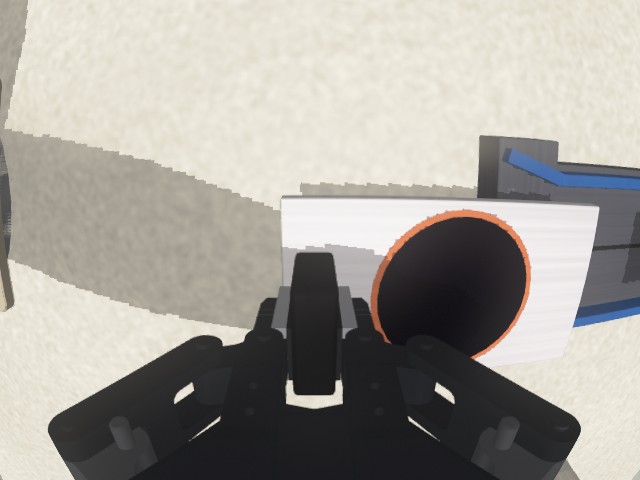

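```bash
cat > p.py <<'E'
from h import *
import sys
T=np.load("T3.npy"); I=np.eye(4)
P=plane("wrist",[(282,197),(599,207),(563.5,357)],.0135,I); print("in tool: heelL noseL noseR",P)
print("rotation of left edge (deg, +=x toward):",np.degrees(np.arctan2(P[1,0]-P[0,0],P[1,1]-P[0,1])))
print("nose edge dir",np.degrees(np.arctan2(P[1,1]-P[2,1],P[1,0]-P[2,0])))
rs=[]
for n in ("scene","side"):
    a=cv2.imread(f"pics/{n}3.png"); g=cv2.cvtColor(a,cv2.COLOR_BGR2HSV); rim=((g[...,1]>120)&((g[...,0]<14)|(g[...,0]>172))&(a.max(2)>70))
    c=plane  # roi around prediction
    prm=viewer.camera_params(n); w=T@np.r_[0,.066,.0135,1]; q=np.linalg.inv(prm["cam_to_world"])@w; u=np.array([prm["fx"]*q[0]/q[2]+prm["cx"],prm["fy"]*q[1]/q[2]+prm["cy"]]); x,y=u.astype(int)
    m=np.zeros_like(rim); m[y-28:y+28,x-32:x+32]=rim[y-28:y+28,x-32:x+32]
    pts=cv2.findNonZero(m.astype(np.uint8)); e=cv2.fitEllipse(cv2.convexHull(pts)); print(n,u,e,len(pts))
    o,d=ray(n,np.array(e[0]),T); rs.append((o,d[0]))
x,r=tri(rs); print("wafer",x,r,"tool",np.linalg.inv(T)@np.r_[x,1])
E
python3 p.py
python3 - <<'E'
import cv2,numpy as np
a=cv2.imread("pics/scene3.png")[190:330,180:440]; b=cv2.imread("pics/side3.png")[150:310,170:400]
cv2.imwrite("pics/c3.png",np.hstack([cv2.resize(a,(400,215)),cv2.resize(b,(400,278))[:215]]))
E
```

```text
in tool: heelL noseL noseR [[ 0.0451 -0.0126  0.0135]
 [ 0.0443  0.1462  0.0135]
 [-0.0454  0.1472  0.0135]]
rotation of left edge (deg, +=x toward): -0.301148493708027
nose edge dir -0.6686739346974352
scene [291.988  208.8006] ((292.123046875, 209.92799377441406), (18.0598087310791, 32.135520935058594), 88.47998809814453) 32
side [275.0762 231.7604] ((276.2684326171875, 231.61956787109375), (18.86061668395996, 36.00832748413086), 89.1817626953125) 42
wafer [0.4343 0.0055 0.082 ] [np.float64(0.0008273241174745099), np.float64(0.0008273241174745143)] tool [-0.0025  0.0679  0.0137  1.    ]
```

View pics/c3.png

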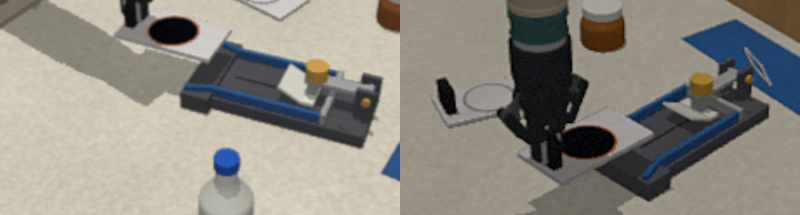

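{"api": "arm_command", "payload": {"series": [[-0.004,-0.002,0,0,0,-2.3],[0,0,0.01,0.2,0,0],[0,-0.001,0.01,0.2,0,0],[0,0,0,0,0,0]]}}

```text
time: 7.83
position: [0.3726, -0.0146, 0.0768]
tool_rot: [0.005, 0.647, 0.763, -0.003]
force: [-0.1, 0.6, -2.4]
grip_width: 0.18
```

```bash
cat > g.py <<'E'
from e import *
import sys
N=np.array([.6026,.0346]); yw=np.radians(9.75); ux=np.array([np.cos(yw),np.sin(yw)]); uy=np.array([-ux[1],ux[0]])
if len(sys.argv)>1: N=N+float(sys.argv[1])*ux+float(sys.argv[2])*uy
inv=T@np.r_[-.0003,.0663,.0215,1]; d=inv[:2]-N
print("carrier origin in nest: x %.4f y %.4f z %.4f"%(d@ux,d@uy,inv[2]),"yaw err %.2f"%(np.degrees(np.arctan2(T[1,1],T[0,1]))-10.1),"nose-up deg %.2f  left-up deg %.2f"%(np.degrees(T[2,1]),np.degrees(T[2,0])))
E
python3 g.py
```

```text
7.8333 [ 0.3726 -0.0146  0.0768] [-0.1439  0.5949 -2.3841] 0.18032922799168957
[[-0.1629  0.9866  0.003 ]
 [ 0.9866  0.163  -0.0111]
 [-0.0114  0.0011 -0.9999]]
yaw_y 9.378573032996607
carrier origin in nest: x -0.1687 y -0.0105 z 0.0554 yaw err -0.72 nose-up deg 0.06  left-up deg -0.65
```

{"api": "arm_command", "payload": {"series": [[0.0105,-0.004,0,0,0.6,-0.7],[0.001,0,0.007,0.1,0.2,0],[0.001,0,0.007,0.1,0.2,0],[0,0,0,0,0,0]]}}

```text
time: 8.17
position: [0.3658, -0.003, 0.0601]
tool_rot: [-0.005, 0.644, 0.765, 0.001]
force: [-0.6, -0.4, -2.4]
grip_width: 0.18
```

```bash
python3 g.py
```

```text
8.1667 [ 0.3658 -0.003   0.0601] [-0.5991 -0.3636 -2.4463] 0.1796722335403268
[[-0.1704  0.9854 -0.0068]
 [ 0.9853  0.1705  0.008 ]
 [ 0.009  -0.0053 -0.9999]]
yaw_y 9.814344380603783
carrier origin in nest: x -0.1736 y 0.0031 z 0.0383 yaw err -0.29 nose-up deg -0.30  left-up deg 0.52
```

{"api": "arm_command", "payload": {"series": [[-0.003,0,0.003,-0.3,-0.5,-0.3],[0,0,0.002,0,0,0],[0,0,0,0,0,0]]}}

```text
time: 8.42
position: [0.3659, -0.006, 0.0539]
tool_rot: [-0.0, 0.642, 0.767, -0.0]
force: [-1.2, -0.3, -3.0]
grip_width: 0.176
```

```bash
python3 g.py
python3 - <<'E'
from h import *
np.save("T4.npy",tool()); cv2.imwrite("pics/w4.png",viewer.capture("wrist"))
cv2.imwrite("pics/scene4.png",viewer.capture("scene"));cv2.imwrite("pics/side4.png",viewer.capture("side"))
E
```

```text
8.4167 [ 0.3659 -0.006   0.0539] [-1.2201 -0.2611 -2.9928] 0.17572575276663438
[[-0.1763  0.9843 -0.0007]
 [ 0.9843  0.1763 -0.0005]
 [-0.0004 -0.0008 -1.    ]]
yaw_y 10.15495948278527
carrier origin in nest: x -0.1738 y 0.0003 z 0.0324 yaw err 0.05 nose-up deg -0.04  left-up deg -0.02
```

View pics/w4.png

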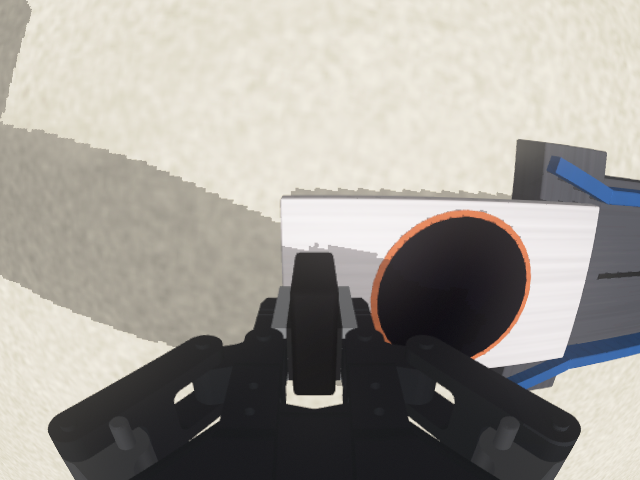

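```bash
cat > r.py <<'E'
from h import *
import sys
f,tn,c0=sys.argv[1],sys.argv[2],int(sys.argv[3])
T=np.load(tn); a=cv2.imread(f); g=cv2.cvtColor(a,cv2.COLOR_BGR2HSV); b=(g[...,0]>100)&(g[...,0]<125)&(g[...,1]>110)&(g[...,2]>50)
for nm,lo,hi in (("L",150,260),("R",300,400)):
    E=[[],[]]
    for c in range(c0,640,3):
        r=np.flatnonzero(b[lo:hi,c])+lo
        if len(r): E[0].append((c,r[0]-.5)); E[1].append((c,r[-1]+.5))
    for k,e in zip(("top","bottom"),E):
        if len(e)<2: continue
        W=plane("wrist",e,.038,T); V=(np.c_[W,np.ones(len(W))]@np.linalg.inv(T).T)
        p=np.polyfit(V[:,1],V[:,0],1); print(nm,k,"tool y %.3f..%.3f"%(V[0,1],V[-1,1]),"lateral first/last %.4f %.4f"%(V[0,0],V[-1,0]),"slope deg %.2f"%np.degrees(np.arctan(p[0])))
E
python3 r.py pics/w4.png T4.npy 613
```

```text
L top tool y 0.157..0.179 lateral first/last 0.0553 0.0551 slope deg -0.45
L bottom tool y 0.160..0.182 lateral first/last 0.0457 0.0455 slope deg -0.02
R top tool y 0.191..0.217 lateral first/last -0.0391 -0.0391 slope deg -0.34
R bottom tool y 0.200..0.227 lateral first/last -0.0568 -0.0568 slope deg 0.29
```

{"api": "arm_command", "payload": {"series": [[-0.001,0.012,0,0,0,0],[0,0.012,0,0,0,0],[0,0.012,0,0,0,0],[0,0,0,0,0,0]]}}

```text
time: 8.9
position: [0.4074, -0.0004, 0.0555]
tool_rot: [0.002, 0.642, 0.767, 0.001]
force: [0.7, -0.3, -1.7]
grip_width: 0.178
```

```bash
python3 g.py 0 -0.0009
```

```text
8.9 [ 0.4074 -0.0004  0.0555] [ 0.7134 -0.2938 -1.7084] 0.178298487649681
[[-0.1756  0.9845  0.0048]
 [ 0.9845  0.1756 -0.0008]
 [-0.0016  0.0045 -1.    ]]
yaw_y 10.111539191835599
carrier origin in nest: x -0.1319 y -0.0004 z 0.0343 yaw err 0.01 nose-up deg 0.26  left-up deg -0.09
```

{"api": "arm_command", "payload": {"series": [[0.0004,0.012,0.0015,0.25,0.1,0],[0,0.012,0.0005,0.1,0,0],[0,0.012,0.0005,0.1,0,0],[0,0.012,0,0,0,0],[0,0,0,0,0,0]]}}

```text
time: 9.32
position: [0.4613, 0.0096, 0.053]
tool_rot: [-0.001, 0.641, 0.767, -0.001]
force: [0.9, 1.3, -1.7]
grip_width: 0.178
```

```bash
python3 g.py 0 -0.0009;  python3 - <<'E'
from h import *
np.save("T5.npy",tool()); cv2.imwrite("pics/w5.png",viewer.capture("wrist"))
a=viewer.capture("scene")[180:300,240:440];b=viewer.capture("side")[150:290,220:400]
o=np.zeros((600,800,3),np.uint8); o[:240,:400]=cv2.resize(a,(400,240)); o[:311,400:]=cv2.resize(b,(400,311))
w=cv2.imread("pics/w5.png")[150:380,240:640]; o[315:545,:400]=w; cv2.imwrite("pics/c5.png",o)
E
python3 r.py pics/w5.png T5.npy 602
```

```text
9.3167 [0.4613 0.0096 0.053 ] [ 0.8984  1.3365 -1.6671] 0.17821239958737323
[[-0.1772  0.9842 -0.0022]
 [ 0.9842  0.1772 -0.001 ]
 [-0.0006 -0.0024 -1.    ]]
yaw_y 10.205433563669624
carrier origin in nest: x -0.0773 y 0.0004 z 0.0313 yaw err 0.11 nose-up deg -0.14  left-up deg -0.03
L top tool y 0.147..0.179 lateral first/last 0.0554 0.0559 slope deg 0.34
L bottom tool y 0.149..0.181 lateral first/last 0.0465 0.0463 slope deg -0.59
R top tool y 0.179..0.222 lateral first/last -0.0382 -0.0478 slope deg -10.39
R bottom tool y 0.187..0.226 lateral first/last -0.0562 -0.0550 slope deg 0.57
```

View pics/c5.png

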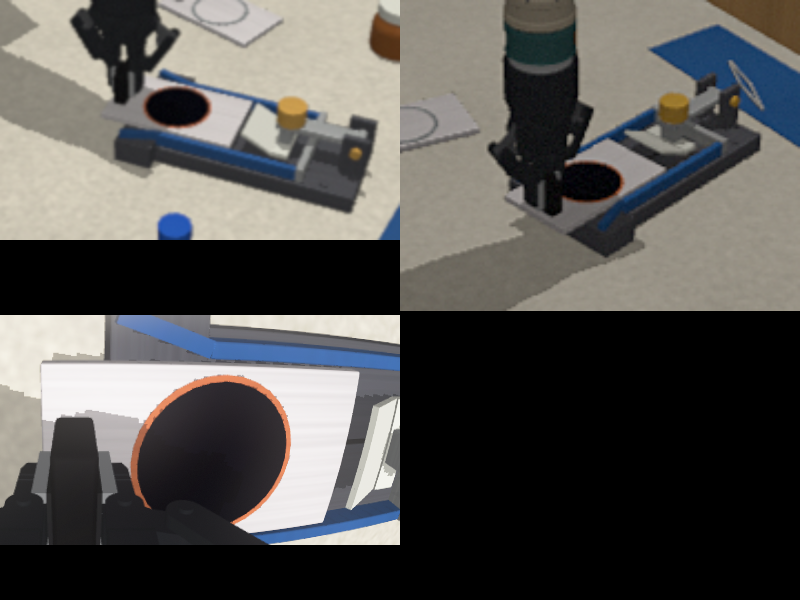

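{"api": "arm_command", "payload": {"series": [[0,0.012,-0.0005,-0.15,0,0],[0,0.012,0,0,0,0],[0,0.01,0,0,0,0],[0,0,0,0,0,0]]}}

```text
time: 9.8
position: [0.4835, 0.0151, 0.0527]
tool_rot: [-0.006, 0.642, 0.767, -0.007]
force: [1.4, 0.6, -2.3]
grip_width: 0.18
```

```bash
python3 g.py 0 -0.0006
```

```text
9.8 [0.4835 0.0151 0.0527] [ 1.4006  0.5569 -2.3078] 0.18032540431261468
[[-0.1753  0.9844 -0.018 ]
 [ 0.9845  0.1753 -0.0028]
 [ 0.0004 -0.0182 -0.9998]]
yaw_y 10.095359988778581
carrier origin in nest: x -0.0548 y 0.0016 z 0.0300 yaw err -0.00 nose-up deg -1.04  left-up deg 0.02
```

{"api": "arm_command", "payload": {"series": [[-0.0012,0.004,-0.001,-1.1,0,0],[0,0.01,-0.0005,-0.3,0,0],[0,0.01,-0.0003,-0.3,0,0],[0,0,0,0,0,0]]}}

```text
time: 10.13
position: [0.4938, 0.017, 0.052]
tool_rot: [-0.005, 0.643, 0.766, -0.006]
force: [2.9, 1.0, -2.3]
grip_width: 0.18
```

```bash
python3 g.py 0 -0.0006
```

```text
10.1333 [0.4938 0.017  0.052 ] [ 2.8857  0.9955 -2.3427] 0.18013088820776318
[[-0.174   0.9846 -0.0155]
 [ 0.9848  0.1739 -0.0022]
 [ 0.0005 -0.0157 -0.9999]]
yaw_y 10.0187072659252
carrier origin in nest: x -0.0443 y 0.0017 z 0.0294 yaw err -0.08 nose-up deg -0.90  left-up deg 0.03
```

{"api": "arm_command", "payload": {"series": [[-0.0015,0,-0.002,-1.0,0,0],[0,0.006,-0.001,-0.3,0,0],[0,0,0,0,0,0]]}}

```text
time: 10.38
position: [0.4954, 0.0169, 0.0523]
tool_rot: [-0.001, 0.643, 0.766, 0.001]
force: [0.1, 0.2, -6.3]
grip_width: 0.179
```

```bash
python3 g.py 0 -0.0006
```

```text
10.3833 [0.4954 0.0169 0.0523] [ 0.1453  0.2091 -6.322 ] 0.17932935648395149
[[-0.1739  0.9848 -0.0004]
 [ 0.9848  0.1739  0.0028]
 [ 0.0028  0.0001 -1.    ]]
yaw_y 10.016021643992685
carrier origin in nest: x -0.0424 y 0.0014 z 0.0308 yaw err -0.08 nose-up deg 0.01  left-up deg 0.16
```

{"api": "arm_command", "payload": {"series": [[-0.001,0.012,-0.0008,-0.3,0,0],[0,0.012,-0.0005,-0.3,0,0],[0,0.008,-0.0005,-0.3,0,0],[0,0,0,0,0,0]]}}

```text
time: 10.72
position: [0.5166, 0.0206, 0.0515]
tool_rot: [-0.003, 0.643, 0.766, -0.002]
force: [1.7, 0.3, -3.5]
grip_width: 0.178
```

```bash
python3 g.py 0 -0.0006
```

```text
10.7167 [0.5166 0.0206 0.0515] [ 1.7205  0.3213 -3.5491] 0.17822908826642647
[[-0.1724  0.985  -0.0072]
 [ 0.985   0.1724  0.0015]
 [ 0.0027 -0.0069 -1.    ]]
yaw_y 9.929774446992392
carrier origin in nest: x -0.0210 y 0.0013 z 0.0296 yaw err -0.17 nose-up deg -0.39  left-up deg 0.16
```

{"api": "arm_command", "payload": {"series": [[-0.001,0.008,-0.0015,-0.5,0,-0.2],[-0.0005,0.01,-0.0005,-0.2,0,0],[0,0,0,0,0,0]]}}

```text
time: 10.97
position: [0.536, 0.0226, 0.0524]
tool_rot: [0.001, 0.642, 0.767, 0.004]
force: [1.8, 0.1, -5.6]
grip_width: 0.18
```

```bash
python3 g.py 0 -0.0006
```

```text
10.9667 [0.536  0.0226 0.0524] [ 1.7564  0.0796 -5.6228] 0.18027044000171188
[[-0.1763  0.9843  0.0057]
 [ 0.9843  0.1763  0.0044]
 [ 0.0034  0.0064 -1.    ]]
yaw_y 10.153587292262353
carrier origin in nest: x -0.0013 y 0.0003 z 0.0313 yaw err 0.05 nose-up deg 0.37  left-up deg 0.19
```

{"api": "arm_command", "payload": {"series": [[0,0.001,0.002,0.2,0,0],[0,0,0.003,0,0,0],[0,-0.0005,0.003,0,0,0],[0,0,0,0,0,0]]}}

```text
time: 11.3
position: [0.5391, 0.0229, 0.0439]
tool_rot: [0.001, 0.642, 0.767, 0.003]
force: [-0.4, -0.4, -6.0]
grip_width: 0.177
```

```bash
python3 g.py 0 -0.0006
```

```text
11.3 [0.5391 0.0229 0.0439] [-0.4243 -0.4483 -5.9552] 0.17694545708301287
[[-0.1763  0.9843  0.0056]
 [ 0.9843  0.1763  0.0043]
 [ 0.0032  0.0063 -1.    ]]
yaw_y 10.153381930862272
carrier origin in nest: x 0.0019 y 0.0000 z 0.0228 yaw err 0.05 nose-up deg 0.36  left-up deg 0.18
```

{"api": "arm_command", "payload": {"series": [[0,-0.0015,0.0015,0.3,0,0],[0,-0.0005,0.002,0,0,0],[0,0,0.001,0,0,0]]}}

```text
time: 11.55
position: [0.5391, 0.0228, 0.0435]
tool_rot: [0.0, 0.642, 0.767, 0.003]
force: [-2.3, 0.3, -3.7]
grip_width: 0.177
```

```bash
python3 g.py 0 -0.0006
python3 - <<'E'
from h import *
np.save("T6.npy",tool()); w=viewer.capture("wrist"); cv2.imwrite("pics/w6.png",w)
a=viewer.capture("scene");b=viewer.capture("side"); cv2.imwrite("pics/scene6.png",a);cv2.imwrite("pics/side6.png",b)
a=a[190:290,280:440];b=b[165:275,260:400]
o=np.zeros((600,800,3),np.uint8); o[:250,:400]=cv2.resize(a,(400,250)); o[:314,400:]=cv2.resize(b,(400,314))
o[320:,:400]=w[130:410,240:640]; cv2.imwrite("pics/c6.png",o)
E
```

```text
11.55 [0.5391 0.0228 0.0435] [-2.3232  0.2842 -3.7079] 0.17740475662444072
[[-0.1769  0.9842  0.0038]
 [ 0.9842  0.1768  0.0038]
 [ 0.003   0.0044 -1.    ]]
yaw_y 10.185728805439808
carrier origin in nest: x 0.0018 y -0.0000 z 0.0223 yaw err 0.09 nose-up deg 0.25  left-up deg 0.17
```

View pics/c6.png

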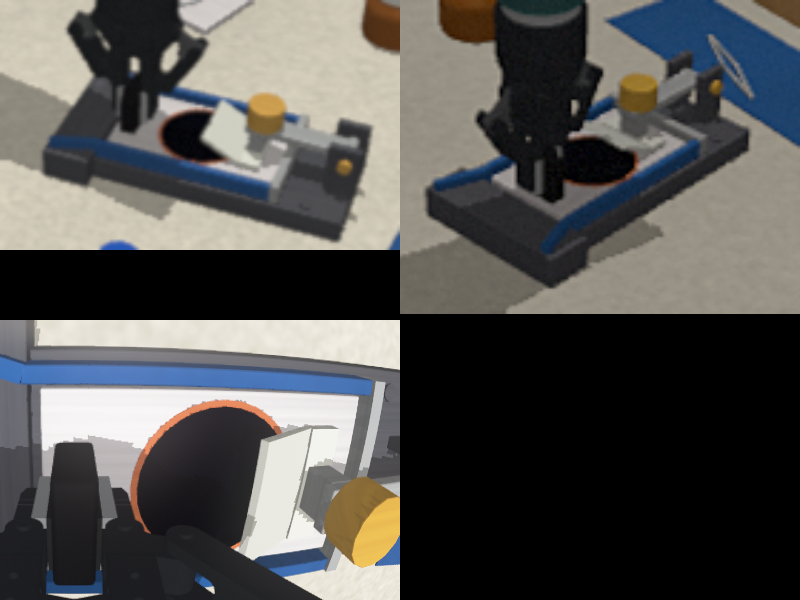

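The plate sits between the rails with its nose under the shoe, and a dark gap shows at the heel step (crop px ~33–41). I'll press down now.

{"api": "arm_command", "payload": {"series": [[0,-0.001,0.003,0.2,0,0],[0,0,0.003,0,0,0],[0,0,0.003,0,0,0],[0,0,0.003,0,0,0]]}}

```text
time: 12.03
position: [0.5391, 0.0228, 0.0434]
tool_rot: [-0.0, 0.641, 0.767, 0.002]
force: [-10.3, 0.8, 20.2]
grip_width: 0.179
```

```bash
python3 g.py 0 -0.0006
```

```text
12.0333 [0.5391 0.0228 0.0434] [-10.2971   0.8017  20.1801] 0.17900181486946348
[[-0.177   0.9842  0.0023]
 [ 0.9842  0.177   0.0027]
 [ 0.0023  0.0027 -1.    ]]
yaw_y 10.19728203753362
carrier origin in nest: x 0.0018 y -0.0000 z 0.0221 yaw err 0.10 nose-up deg 0.16  left-up deg 0.13
```

{"api": "arm_command", "payload": {"series": [[0,-0.0005,0,0,0,0],[0,0,0,0,0,0]]}}

```text
time: 12.2
position: [0.5389, 0.0226, 0.0444]
tool_rot: [0.001, 0.641, 0.767, 0.002]
force: [-0.1, -0.6, -6.6]
grip_width: 0.181
```

{"api": "arm_command", "payload": {"series": [[0,0,0,0,0,0],[0,0,0,0,0,0],[0,0,0,0,0,0],[0,0,0,0,0,0],[0,0,0,0,0,0]], "fingers": 0.5}}

```text
time: 12.62
position: [0.5463, 0.0224, 0.0466]
tool_rot: [0.006, 0.642, 0.767, 0.007]
force: [-0.9, -0.8, 0.2]
grip_width: 0.497
```

```bash
python3 g.py 0 -0.0006
```

```text
12.6167 [0.5463 0.0224 0.0466] [-0.9347 -0.7703  0.2096] 0.49676272162426266
[[-0.1768  0.9841  0.0186]
 [ 0.9842  0.1768  0.0034]
 [ 0.0001  0.0189 -0.9998]]
yaw_y 10.185501578337902
carrier origin in nest: x 0.0092 y -0.0017 z 0.0264 yaw err 0.09 nose-up deg 1.08  left-up deg 0.01
```

{"api": "arm_command", "payload": {"series": [[0,-0.005,-0.003,0.8,0,0],[0,0,-0.01,0,0,0],[0,0.001,-0.015,-0.2,0,0],[0,0.002,-0.02,-0.3,0,0],[0,0.002,-0.03,-0.3,0,0],[0,0,-0.04,0,0,0],[0,0,-0.04,0,0,0],[0,0,0,0,0,0]]}}

```text
time: 13.28
position: [0.5422, 0.0221, 0.2131]
tool_rot: [0.004, 0.642, 0.767, 0.006]
force: [1.9, 0.1, 0.1]
grip_width: 0.498
```

```bash
python3 e.py
python3 - <<'E'
from h import *
np.save("T7.npy",tool()); w=viewer.capture("wrist"); cv2.imwrite("pics/w7.png",w)
a=viewer.capture("scene");b=viewer.capture("side"); cv2.imwrite("pics/scene7.png",a);cv2.imwrite("pics/side7.png",b)
a=a[190:290,280:440];b=b[165:275,260:400]
o=np.zeros((600,800,3),np.uint8); o[:250,:400]=cv2.resize(a,(400,250)); o[:314,400:]=cv2.resize(b,(400,314))
o[315:600,:475]=w[100:385,140:615]; cv2.imwrite("pics/c7.png",o)
E
```

```text
13.2833 [0.5422 0.0221 0.2131] [1.8504 0.1182 0.1284] 0.4980664378840919
[[-0.1767  0.9842  0.0129]
 [ 0.9843  0.1767  0.004 ]
 [ 0.0017  0.0134 -0.9999]]
yaw_y 10.176896230896624
```

View pics/c7.png

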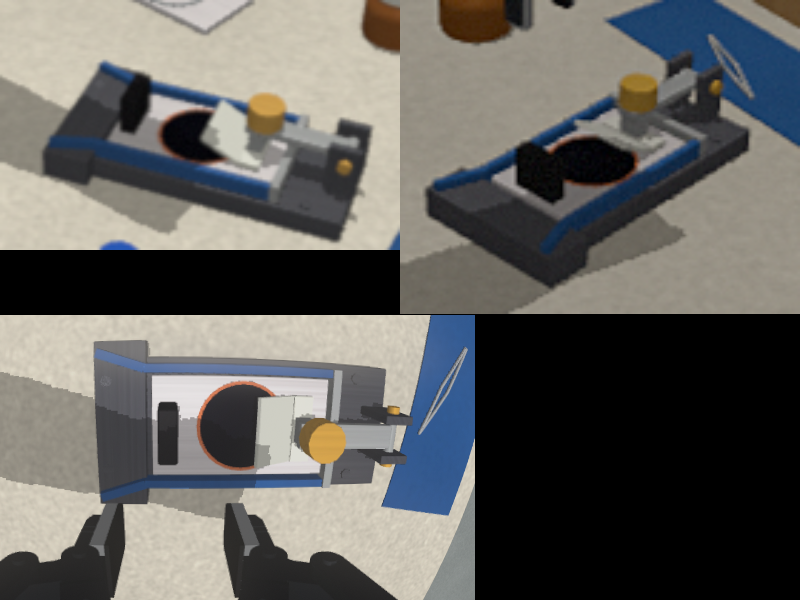

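Run:
```python
from h import *
T=np.load("T7.npy")
def sub(n,f,p):  # refine by cornerSubPix
    g=cv2.cvtColor(cv2.imread(f"pics/{f}7.png"),cv2.COLOR_BGR2GRAY); q=np.array([[p]],np.float32)
    cv2.cornerSubPix(g,q,(3,3),(-1,-1),(3,50,.01)); return q[0,0]
for nm,L in (("heelR",[("wrist","w",(291,259)),("scene","scene",(327,247)),("side","side",(316,241))]),("heelL",[("wrist","w",(293,161)),("side","side",(295,228))])):
    rs=[];px=[]
    for n,f,p in L: q=sub(n,f,p); px.append(q.round(1).tolist()); o,d=ray(n,q,T); rs.append((o,d[0]))
    print(nm,px,*tri(rs)); print("  wrist@.030",plane("wrist",px[0],.03,T))
# handle centroid heights, as before lifting
rs=[]
for n,f,(x0,y0,x1,y1) in (("wrist","w",(290,180,325,270)),("scene","scene",(320,210,345,250)),("side","side",(296,210,320,240))):
    a=cv2.imread(f"pics/{f}7.png")[y0:y1,x0:x1]; k,l,st,ce=cv2.connectedComponentsWithStats((a.max(2)<40).astype(np.uint8)); i=1+st[1:,4].argmax(); c=ce[i]+(x0,y0); print(n,c,st[i])
    o,d=ray(n,c,T); rs.append((o,d[0]))
print("handle mid",*tri(rs),"seated expects z .050")
a=cv2.resize(cv2.imread("pics/side7.png")[205:255,270:350],(800,500),interpolation=cv2.INTER_CUBIC); cv2.imwrite("pics/c8.png",a)
```

```text
heelR [[292.79998779296875, 259.1000061035156], [327.0, 247.0], [315.29998779296875, 241.8000030517578]] [ 0.5357 -0.0173  0.0276] [np.float64(0.006965826366300787), np.float64(0.008346708285399984), np.float64(0.006074468599415863)]
  wrist@.030 [[ 0.5336 -0.0234  0.03  ]]
heelL [[291.5, 160.3000030517578], [295.0, 228.0]] [0.5208 0.0624 0.0269] [np.float64(0.0035564435561024105), np.float64(0.003556443556102659)]
  wrist@.030 [[0.5179 0.0646 0.03  ]]
wrist [312.6761 242.6197] [15 48 12 21 71]
scene [333.3842 230.9105] [  7  10  13  23 190]
side [309.9188 224.1851] [  4   5  20  21 308]
handle mid [0.5425 0.0101 0.0601] [np.float64(0.006782427067338301), np.float64(0.003015795006687102), np.float64(0.008099748230122526)] seated expects z .050
```

View pics/c8.png

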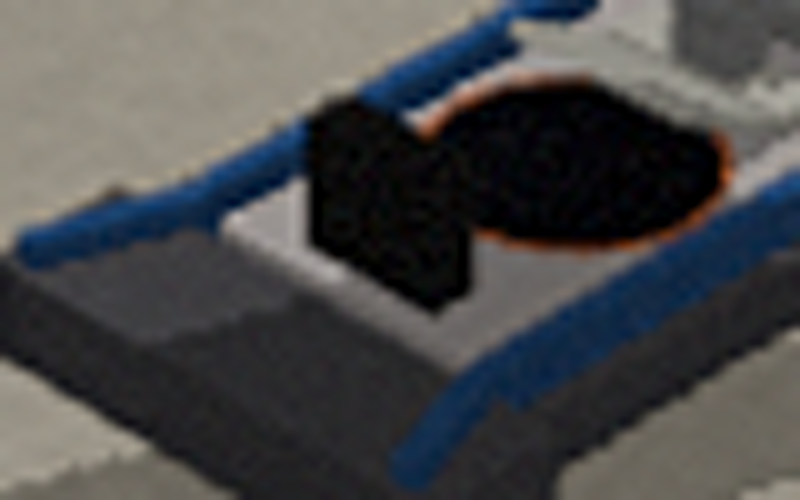

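Run:
```python
from h import *
for n,(x0,y0,x1,y1) in (("side",(322,208,350,236)),("scene",(342,228,372,256))):
    r=[]
    for k in (6,7):
        a=cv2.imread(f"pics/{n}{k}.png")[y0:y1,x0:x1]; g=cv2.cvtColor(a,cv2.COLOR_BGR2HSV)
        m=(g[...,1]>90)&((g[...,0]<16)|(g[...,0]>170))&(a.max(2)>60)&(a[...,2]>a[...,0]*1.5); p=np.argwhere(m); r.append((len(p),p.mean(0)))
    A,B=[np.float32(cv2.imread(f"pics/{n}{k}.png",0)[y0:y1,x0:x1]) for k in (6,7)]
    print(n,r,cv2.phaseCorrelate(A,B,cv2.createHanningWindow(A.shape[::-1],cv2.CV_32F)))
# handle top: side/scene, strict black, above wafer; wrist top face
T=np.load("T7.npy")
for n,f,px in (("side","side",None),("scene","scene",None)):
    a=cv2.imread(f"pics/{f}7.png")
    P=viewer.camera_params(n); M=np.linalg.inv(P["cam_to_world"])
    ux=np.array([.9856,.1693,0]);uy=np.array([-.1693,.9856,0]); N=np.array([.6026,.0346,0])-.0006*uy
    C=[]
    for dx in(-8,8):
        for dy in(-22.5,22.5):
            for z in(30,70):
                w=N+(-.066+.0015+dx/1e3)*ux+dy/1e3*uy+[0,0,z/1e3]; q=M@np.r_[w,1]; C.append((P["fx"]*q[0]/q[2]+P["cx"],P["fy"]*q[1]/q[2]+P["cy"]))
    C=np.array(C); print(n,"predicted handle bbox",C.min(0),C.max(0))
    x0,y0=C.min(0).astype(int)-4; x1,y1=C.max(0).astype(int)+4
    m=a[y0:y1,x0:x1].max(2)<45
    if n=="side": m[:, int(316-x0):]=0
    p=np.argwhere(m); print("  seen",p.min(0)[::-1]+(x0,y0),p.max(0)[::-1]+(x0,y0)+1)
```

```text
side [(27, array([16.8148, 13.2222])), (25, array([16.72, 12.96]))] ((0.14757002027263155, 0.22058858996976305), 1.006162639260292)
scene [(49, array([19.    , 10.7551])), (48, array([18.4167,  9.0208]))] ((-0.48210745099400754, 0.30724128662332895), 0.8392569059795804)
side predicted handle bbox [299.9578 213.3348] [318.0066 236.9296]
  seen [295 215] [316 240]
scene predicted handle bbox [326.93   217.7505] [340.333  243.5432]
  seen [324 220] [340 243]
```

```bash
python3 -c "
from station import manip,readout
print(readout.observe()['time'],manip.finish_job())"
```

```text
the job is handed in; nothing more can be done
13.4333 None
```

The wafer carrier is in the loading nest with its nose under the hold-down arm. I pressed it down, let go and handed the job in at 13.4 s.

**What I did:** I gripped the carrier by its handle across the plate's length. I slid it in roughly level, never more than about 1° off, lowered it into the recess and pressed with about 20 N. Then I opened the fingers and lifted clear.

**Checks that agreed:**
- While I was pressing, the plate's underside was 22.1 mm high, against 22 mm when seated, and it was level to within 0.2°.
- After release, the pictures showed the plate between the rails with the shoe on its nose. The wafer had moved by no more than about 0.6 px. The handle top was no higher in the images than predicted for a flush plate.

**Checks that were weak or disagreed:**
- My attempt to measure the heel and handle heights from three views after release failed. The residuals were 3–8 mm, and the handle came out at 60 mm instead of 50 mm because the masks were poor, so I discarded it.
- The plate ended about 1.8 mm towards the stop wall, which is inside its play of 2.5 mm.
- I did not read the hold-down joint angle. That the arm rests on the nose is judged from the images only.

The bottle, jar and empty carrier were never approached or gripped. I did not compare their positions before and after.

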